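# Load the lamp stand and switch its isolator on

### The job

The slim, tall microscope objective is to be checked on the lamp stand. With the power still off, stand it upright, nose up, fully down in the stand's round well - put it in, do not drop it from above - and let it go; then turn the bar handle of the power isolator clockwise from off until it snaps into on. Leave the round dimmer knob and everything else on the bench as they are.

Things in the scene. Friction and masses are not known exactly. Their poses are not given: they have to be found in the camera images.
- slim_objective: Slim, tall microscope objective of bare aluminium with a brass foot and a dark band, standing loose on its foot, nose up; 62 mm tall, 0.08 to 0.17 kg. Foot 26 mm diameter for the lowest 4 mm, then a straight barrel 30 mm diameter from 6 to 46 mm above its underside, then a nose tapering to 18 mm. Round, so its yaw does not matter. Origin: centre of its underside; z up along its axis.
- well (a point): Centre of the floor of the round well in the middle of the lamp stand. The stand is a fixed aluminium block 90 x 90 mm, 26 mm high; the well is 35 mm diameter, 18 mm deep, its floor (this point) 8 mm above the bench. A black lamp housing 22 mm high adjoins the block's far (local +x) side, reaching from 44 to 89 mm from the well's axis. The x and y axes run along the block's sides, z is up.
- isolator (a joint): Angle of the isolator's bar handle: 0 = off (as it starts), 1.571 = on, growing as the handle turns clockwise seen from above, with a fixed stop at each end. Over-centre action: up to the middle (0.785) a spring pushes it back to off, beyond the middle it pushes on to on, with up to about 0.12 N m, plus 0.03 N m of friction; left past about 1.0 rad it snaps on to 1.571 by itself.
- handle_grip (a point): Point on the isolator's vertical turning axis, 82 mm above the bench, in its bar handle; turns with it: y along the bar, x across, z up. Black bar 70 mm long, 18 mm wide, 60 to 86 mm above the bench, centred on the axis on a hub of 32 mm diameter. The fixed cream box below is 90 x 90 mm, its top 50 mm above the bench; at off the bar lies along its left-right direction.
- dimmer_mark (a point): White line on the rim of the round black dimmer knob (48 mm diameter, 24 mm high) on a second fixed cream box of the same size (90 x 90 x 50 mm); this point is at the knob's top, 74 mm above the bench, 18 mm from the knob's axis in the direction of its own -x. Not to be turned.
- wide_objective: Short wide objective, 40 mm diameter, 46 mm tall, narrowing to 26 mm at the top, standing loose; too wide for the well. Origin: centre of its underside. To be left alone.
- stepped_objective: Short wide objective with a stepped barrel, 40 mm diameter below and 34 mm above, 40 mm tall, standing loose; too wide for the well. Origin: centre of its underside. To be left alone.
- chip_dish: Orange dish, 48 mm diameter, 14 mm high, with a small green chip in it, loose. Origin: centre of its underside. To be left alone.
- lens_tin: Round steel tin, 44 mm diameter, 17 mm high, loose. Origin: centre of its underside. To be left alone.
- screwdriver: Screwdriver with a red handle, 170 mm long, lying along its x axis, loose. To be left alone.
- hex_key: Dark steel hex key, 100 x 25 mm, 6 mm thick, lying flat along its x axis, loose. To be left alone.
Not all that is in view belongs to the job. What is shaped like the slim_objective but blue is not meant. Of the things like the part that bears well, leave any that is blue; of the rest the larger one is meant.

How it is judged:
By the outcome, as a careful person would: the job done as asked, in the order asked, and still so for the second after the job is handed in, with the robot touching nothing.
It also fails if it takes over 54 s, if anything falls off the work surface, if the arm or the gripper's body presses on something with over 40 N, if the wrist force passes 120 N, or if a joint passes its speed limit or range.

### The arm

A 6-joint arm with a two-finger parallel gripper is mounted at the origin on the work surface. World frame = base frame: x ahead of the robot, y to its left, z up, the work surface at z = 0. Lengths are in m, angles in rad, forces in N, time in s.
With the tool pointing down it reaches from about 0.25 to 0.775 m from the base axis. Payload 8.9 kg.
Tool frame: the origin (TCP) lies midway between the tips of the shut fingers; the grasp point (between the pads) lies 19 mm behind it; z points along the fingers, y is the line along which they close (so a half turn about z gives the same grasp; the last joint's range is limited). The gripper opens to 85 mm and grips with 20 to 120 N. Pads are 22 mm wide; open, the fingers measure 114 mm over their backs; the gripper's body (76 mm by 85 mm) begins 54 mm behind the grasp point. The pads swing forward as they close: fully open they stand 13 mm farther back than shut.
Start: joints at [1.14, 0.291, -0.153, 1.127, 0, 1.431], TCP at [0.151, 0.503, 0.231] pointing down, gripper open.
Joint ranges: [-2.52, 2.52], [-0.91, 1.74], [-1.3, 1.37], [-1.96, 2.02], [-1.52, 1.47], [-3.14, 3.14]. Speed limits (rad/s): [2.22, 2.22, 2.79, 3.14, 3.14, 3.14].

### API

Orientations are given as a unit quaternion [w, x, y, z].
In Python, from rig import robot gives the robot as it stands. The module is installed in compiled form; this text tells all that it offers.
- The arm moves only by the tool jog_arm, never from a script. Its arguments are lists of equal length, an entry for each row: "claw": the opening, from 0 (shut) to 1 (fully open); "travel": the shift along the tool's x, y, z in m, a list of three; "rotation": the turn, a rotation vector about the tool's x, y, z in degrees, a list of three. In form: {"claw": [claw, ...], "travel": [[tx, ty, tz], ...], "rotation": [[ax, ay, az], ...]}. A call has 1 to 8 rows; each row shifts and turns the commanded pose from where the row before left it, along the tool's axes as they then stand; what a row does not reach is not made up. A row lasts 1/10 s, in which the tool goes at most 50 mm and 8.59 degrees, less where a joint would pass 70% of its speed; a pose out of reach is approached as far as the arm can. A call is refused whole if a number of a shift passes 0.05 or a number of a turn 8.59, either way. A call with a gripper value outside its range is refused whole. The fingers move at their own pace and stop on an object; "newtons" is the grip in N (left out, the last holds). Time passes only in rows, so rows that do not move let the fingers close. It gives the time, the measured TCP pose, the force, the opening and the grip force at its end, in the units of the state.
- robot.observe(): the state, without advancing time (a new reading comes with each control period).
- robot.snapshot(name): name is "side" or "top"; returns a dict with "frame" (384x512x3 uint8, blue, green, red), "fx", "fy", "cx", "cy" (pixels), "position" and "attitude" of the camera in the world. Camera axes: x right, y down, z forward; pixel columns grow to the right and rows downward; lengths in m; the calibration is good to about 2 mm. A picture is of the moment at which its call begins. There is no depth.
- robot.hand_in(): hands the job in; it is judged then, once.
The state is a dict: "time": time; "qpos": joint angles; "joint_velocities": joint speeds; "tau": joint torques, N m; "position": TCP position; "tcp_rot": TCP orientation; "contact_force": force on the tool from outside, world axes, zero at the start; "moment": the same for the moment, N m; "gripper_width": finger opening in m; "gripper_force": force on a finger pad.
Only numpy, scipy, OpenCV 4.12 (cv2) and the standard library are available. Lean on these libraries where they do the work, as an engineer would, in place of code of your own. Each camera call takes 0.05 s, during which the arm holds its last target. There are 200 camera calls.

## Working session

There is one attempt and no reset: what is moved stays moved. The work goes in short steps, Python scripts to look and compute and a tool call to move; the robot and the scene stay as the last step left them, time stands still between calls to the robot, and variables do not carry over. Pictures are saved under pics/ and viewed, at most 10 in all, crops included, and the job is handed in when it is done.

Besides the shell and the picture viewer there is one more tool, called after "Call:" by a JSON object that holds its "api" and its "payload". jog_arm: Moves the arm, as the interface text tells. Its arguments: {"type":"object","properties":{"claw":{"type":"array","items":{"type":"number"}},"travel":{"type":"array","items":{"type":"array","items":{"type":"number"}}},"rotation":{"type":"array","items":{"type":"array","items":{"type":"number"}}},"newtons":{"type":"number"}},"required":["claw","travel","rotation"]}

```bash
mkdir -p pics
python3 - <<'E'
from rig import robot
import cv2,json,numpy as np
for n in("top","side"):
    s=robot.snapshot(n);cv2.imwrite(f"pics/{n}0.png",s.pop("frame"));json.dump({k:np.asarray(v).tolist() for k,v in s.items()},open(n+".json","w"));print(n,open(n+".json").read())
print(robot.observe())
E
```

```text
top {"fx": 381.92919517006897, "fy": 381.92919517006897, "cx": 256.00597818125186, "cy": 203.23979692123672, "position": [0.4079754618014342, 0.02188558739856602, 1.3558877481681668], "attitude": [-0.014572307537090906, 0.7153209495986025, -0.6984700841542655, 0.015592577077936848]}
side {"fx": 410.54887857514717, "fy": 410.54887857514717, "cx": 251.08635174093214, "cy": 195.6853504503646, "position": [0.34137842182906436, -0.8503653324791332, 0.7392552748359336], "attitude": [-0.45227568412305397, 0.8888222935270416, -0.07005593866129269, 0.023104145486004923]}
{'time': 0.1, 'qpos': array([ 1.13968746e+00,  2.91203794e-01, -1.54026045e-01,  1.12669474e+00,
        1.07399533e-05,  1.43154019e+00]), 'joint_velocities': array([-0.00201048, -0.00177045,  0.00191891, -0.0005296 ,  0.00244356,
        0.00070239]), 'tau': array([ 1.39904943e-03, -5.37978745e+01,  3.31919074e+01,  9.33837000e-03,
       -2.10257203e-04, -1.91415728e-05]), 'position': array([0.15086898, 0.50246282, 0.23080946]), 'tcp_rot': array([-1.63859508e-04,  1.45408990e-01,  9.89371471e-01, -5.39828328e-04]), 'contact_force': array([ 0.16026101,  0.23205953, -0.69333191]), 'moment': array([-0.03074913,  0.01678869,  0.05207281]), 'gripper_force': 0.0, 'gripper_width': 0.08534259921119398}
```

View pics/top0.png

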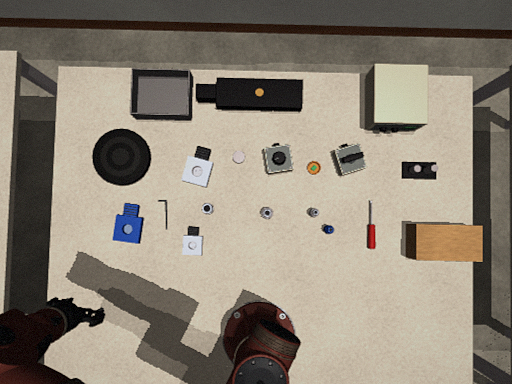

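View pics/side0.png

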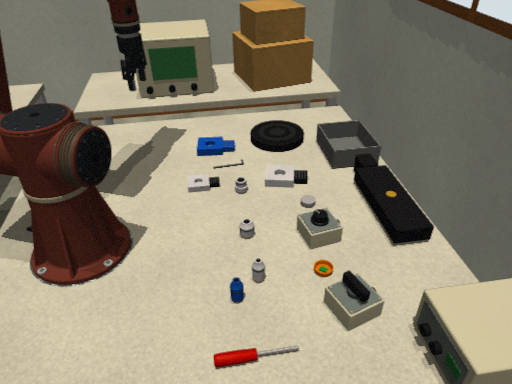

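Objective candidates (top view): (208,208), (266,212), (313,212), and blue (328,229). The slim, tall, bare one appears to be (313,212), at side (258,270). Stands: large white (197,170), small white (193,243), blue (128,225). The larger non-blue one is (197,170). I'll confirm this in enlarged crops.

Run:
```python
import cv2,numpy as np
t=cv2.imread("pics/top0.png");s=cv2.imread("pics/side0.png")
def c(i,x,y,w,h,k):return cv2.resize(i[y:y+h,x:x+w],None,fx=k,fy=k,interpolation=cv2.INTER_CUBIC)
# top: stand 172,140 50x50 x8 ; objective/isolator 298,140,100x..
a=np.hstack([c(t,172,140,50,50,8),c(t,325,135,50,50,8)])
b=np.hstack([c(t,295,195,50,25,8),c(t,255,130,50,25,8)])
cv2.imwrite("pics/c1.png",np.vstack([a,b]))
a=np.hstack([c(s,255,155,60,40,6),c(s,225,250,60,40,6)])
b=np.hstack([c(s,320,265,70,65,6),c(s,225,170,50,65,6)])
cv2.imwrite("pics/c2.png",np.vstack([a,b[:,:720]]))
```

```text
(no output)
```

View pics/c1.png

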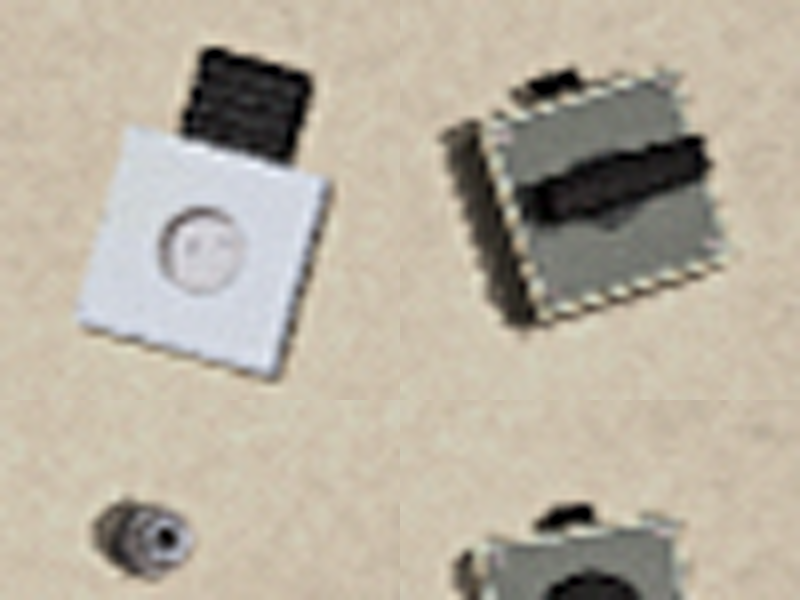

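View pics/c2.png

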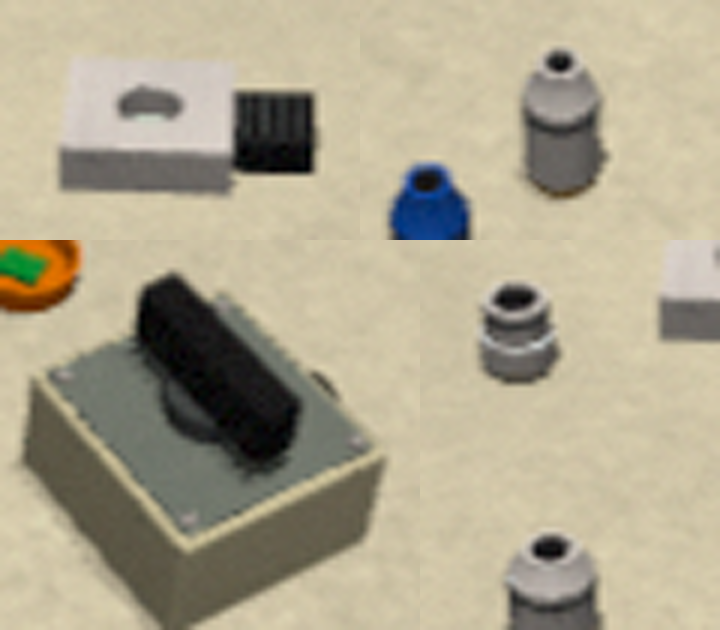

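Confirmed: the slim one is bare aluminium with a dark band at top (315.4,211.8), side (257.8,259.9). The large stand's rim is at top (196.9,171.0), side (279.6,171.8), with the housing on the far side. The isolator bar lies left-right on its box.

```bash
cat > h.py <<'E'
import json,numpy as np
from scipy.spatial.transform import Rotation as R
C={n:json.load(open(n+".json")) for n in("top","side")}
def ray(n,u,v):
    c=C[n];w,x,y,z=c["attitude"];d=R.from_quat([x,y,z,w]).apply([(u-c["cx"])/c["fx"],(v-c["cy"])/c["fy"],1]);return np.array(c["position"]),d
def pl(n,u,v,z):
    p,d=ray(n,u,v);return p+d*(z-p[2])/d[2]
def full(x0,y0,k,u,v):return x0+(u+.5)/k-.5,y0+(v+.5)/k-.5
E
python3 - <<'E'
from h import *
np.set_printoptions(precision=4,suppress=True)
T=lambda x0,y0,P,z:np.array([pl("top",*full(x0,y0,8,*p),z) for p in P])[:,:2]
S=lambda x0,y0,P,z:np.array([pl("side",*full(x0,y0,6,*p),z) for p in P])[:,:2]
def box(n,P):
    e=np.diff(np.vstack([P,P[:1]]),axis=0);print(n,"ctr",P.mean(0),"len",np.linalg.norm(e,axis=1),"ang",np.degrees(np.arctan2(e[:,1],e[:,0])))
print("well",T(172,140,[(202,251)],.026),S(255,155,[(150,103)],.026))
box("stand top",T(172,140,[(128,127),(331,178),(274,380),(78,322)],.026))
box("stand side",S(255,155,[(70,58),(237,65),(230,155),(60,150)],.026))
print("obj",T(295,195,[(167,138)],.062),S(225,250,[(199,62)],.062))
print("obj foot side",S(225,250,[(203,183)],.0))
box("iso side",S(320,265,[(35,135),(187,305),(383,215),(222,55)],.05))
box("iso top",T(325,135,[(88,115),(272,75),(327,250),(140,312)],.05))
print("bar side",S(320,265,[(158,40),(282,175)],.086), "top",T(325,135,[(128,195),(307,152)],.086))
print("wrist",np.degrees(0))
E
```

```text
well [[0.5728 0.2303]] [[0.5761 0.2301]]
stand top ctr [0.5726 0.2299] len [0.0918 0.0919 0.0894 0.0883] ang [-102.7851  165.9484   74.8672  -12.5144]
stand side ctr [0.5751 0.2275] len [0.0911 0.0877 0.0877 0.0903] ang [ -14.9616 -105.5381  166.7212   76.6412]
obj [[ 0.439  -0.1814]] [[ 0.44   -0.1816]]
obj foot side [[ 0.4399 -0.1868]]
iso side ctr [ 0.6277 -0.3029] len [0.0852 0.0837 0.0859 0.0839] ang [ -70.2753   17.6291  109.5916 -161.9366]
iso top ctr [ 0.6271 -0.3004] len [0.0813 0.0791 0.085  0.0879] ang [ -76.2967 -161.9023  109.7287   15.581 ]
bar side [[ 0.6171 -0.2703]
 [ 0.6378 -0.3361]] top [[ 0.6173 -0.2586]
 [ 0.6372 -0.3333]]
wrist 0.0
```

Call:
{"api": "jog_arm", "payload": {"claw": [0.65,0.65,0.65,0.65,0.65,0.65,0.65,0.65], "travel": [[0,0,0],[0,0,0],[0,0,0],[0,0,0],[0,0,0],[0,0,0],[0,0,0],[0,0,0]], "rotation": [[0,0,-7.5],[0,0,-7.5],[0,0,-7.5],[0,0,-7.5],[0,0,-7.5],[0,0,-7.5],[0,0,-7.5],[0,0,-7.5]]}}

```text
time: 0.9
position: [0.1509, 0.5026, 0.231]
tcp_rot: [-0.0, -0.371, 0.929, -0.0]
contact_force: [-0.5, -0.0, 0.1]
gripper_width: 0.0556
gripper_force: 0.0
```

```bash
cat >> h.py <<'E'
def go(x,y,z,yaw=None):
    from rig import robot
    s=robot.observe();w,a,b,c=s["tcp_rot"];M=R.from_quat([a,b,c,w])
    print("t",s["time"],"tcp",s["position"].round(4),"w",round(s["gripper_width"],4),"gf",round(s["gripper_force"],1),"F",s["contact_force"].round(1),"q",s["qpos"].round(2))
    print("tool delta",M.inv().apply(np.array([x,y,z])-s["position"]).round(4))
    if yaw is None: m=M.as_matrix();yaw=np.degrees(np.arctan2(m[1,1],m[0,1]));print("yaw y",yaw)
    a=np.radians(yaw);Y=np.array([np.cos(a),np.sin(a),0]);Z=np.array([0,0,-1.]);D=R.from_matrix(np.c_[np.cross(Y,Z),Y,Z])
    print("rotvec deg",np.degrees((M.inv()*D).as_rotvec()).round(2))
E
python3 -c "
from h import *
go(.4395,-.182,.15)
print(pl('top',328,229,.05),pl('side',237,283,.055))"
```

```text
t 0.9 tcp [0.1509 0.5026 0.231 ] w 0.0556 gf 0.0 F [-0.5 -0.   0.1] q [ 1.14  0.29 -0.15  1.13  0.    0.38]
tool delta [ 0.2629 -0.6948  0.0813]
yaw y 133.59090013836425
rotvec deg [-0.02 -0.04 -0.  ]
[ 0.38161503 -0.22712874  0.05      ] [ 0.38496769 -0.23679262  0.055     ]
```

Call:
{"api": "jog_arm", "payload": {"claw": [0.65,0.65,0.65,0.65,0.65,0.65,0.65,0.65], "travel": [[0.0164,-0.0434,0.005],[0.0164,-0.0434,0.005],[0.0164,-0.0434,0.005],[0.0164,-0.0434,0.005],[0.0164,-0.0434,0.005],[0.0164,-0.0434,0.005],[0.0164,-0.0434,0.005],[0.0164,-0.0434,0.005]], "rotation": [[0,0,0],[0,0,0],[0,0,0],[0,0,0],[0,0,0],[0,0,0],[0,0,0],[0,0,0]]}}

```text
time: 1.7
position: [0.2937, 0.1584, 0.1911]
tcp_rot: [0.0, -0.369, 0.929, -0.0]
contact_force: [2.3, -0.4, 0.1]
gripper_width: 0.0555
gripper_force: 0.0
```

Call:
{"api": "jog_arm", "payload": {"claw": [0.65,0.65,0.65,0.65,0.65,0.65,0.65,0.65], "travel": [[0.0164,-0.0434,0.005],[0.0164,-0.0434,0.005],[0.0164,-0.0434,0.005],[0.0164,-0.0434,0.005],[0.0164,-0.0434,0.005],[0.0164,-0.0434,0.005],[0.0164,-0.0434,0.005],[0,0,0]], "rotation": [[0,0,0],[0,0,0],[0,0,0],[0,0,0],[0,0,0],[0,0,0],[0,0,0],[0,0,0]]}}

```text
time: 2.5
position: [0.4201, -0.1445, 0.1557]
tcp_rot: [0.0, -0.367, 0.93, -0.001]
contact_force: [0.9, 0.3, -0.1]
gripper_width: 0.0554
gripper_force: 0.0
```

```bash
python3 -c "
from h import *
go(.4395,-.182,.02)"
```

```text
t 2.5 tcp [ 0.4201 -0.1445  0.1557] w 0.0554 gf 0.0 F [ 0.9  0.3 -0.1] q [-0.5   0.2  -0.49  0.88 -0.   -1.25]
tool delta [ 0.0114 -0.0404  0.1357]
yaw y 133.03406033017984
rotvec deg [-0.11 -0.02 -0.  ]
```

Call:
{"api": "jog_arm", "payload": {"claw": [0.65,0.65,0.65,0.65,0.65,0.65,0.65,0.65], "travel": [[0.0057,-0.0202,0.02],[0.0057,-0.0202,0.02],[0,0,0.02],[0,0,0.02],[0,0,0.02],[0,0,0.02],[0,0,0.0157],[0,0,0]], "rotation": [[0,0,0],[0,0,0],[0,0,0],[0,0,0],[0,0,0],[0,0,0],[0,0,0],[0,0,0]]}}

```text
time: 3.3
position: [0.436, -0.1757, 0.0189]
tcp_rot: [-0.001, -0.369, 0.929, 0.002]
contact_force: [-1.3, 0.1, -0.3]
gripper_width: 0.0556
gripper_force: 0.0
```

Run:
```python
from h import *
go(.4395,-.182,.02)
from rig import robot
import cv2
f=[]
for n,x,y in(("top",290,190),("side",230,235)):
    im=robot.snapshot(n)["frame"];f.append(cv2.resize(im[y:y+50,x:x+50],None,fx=8,fy=8,interpolation=cv2.INTER_CUBIC))
cv2.imwrite("pics/g.png",np.hstack(f))
```

```text
t 3.3 tcp [ 0.436  -0.1757  0.0189] w 0.0556 gf 0.0 F [-1.3  0.1 -0.3] q [-0.54  0.43 -0.59  0.55  0.   -1.29]
tool delta [ 0.0017 -0.007  -0.0011]
yaw y 133.29399176566048
rotvec deg [ 0.22 -0.06  0.  ]
```

View pics/g.png

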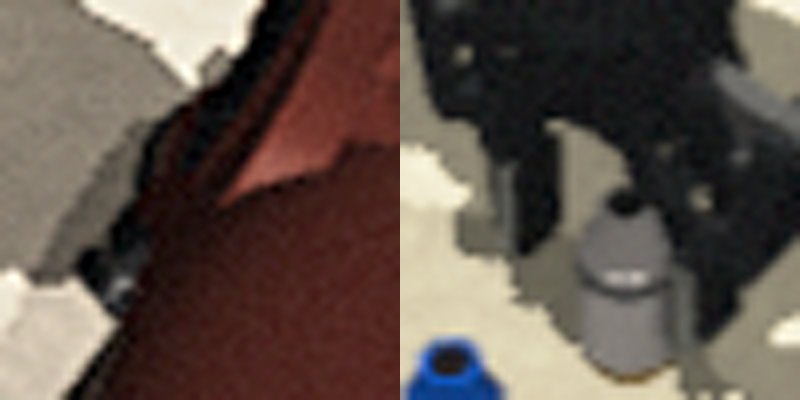

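The side crop shows the objective upright between the fingers, closer to the right finger (crop 625,285). This matches the 7 mm y error, so I'll correct that and then grip.

Call:
{"api": "jog_arm", "payload": {"claw": [0.65,0.65,0.3,0.2,0.2,0.2,0.2,0.2], "travel": [[0.0017,-0.007,-0.0011],[0,0,0],[0,0,0],[0,0,0],[0,0,0],[0,0,0],[0,0,0],[0,0,0]], "rotation": [[0,0,0],[0,0,0],[0,0,0],[0,0,0],[0,0,0],[0,0,0],[0,0,0],[0,0,0]], "newtons": 30}}

```text
time: 4.2
position: [0.4413, -0.1834, 0.0222]
tcp_rot: [0.0, -0.369, 0.93, -0.0]
contact_force: [-0.4, 0.2, 5.4]
gripper_width: 0.0287
gripper_force: 29.3
```

```bash
python3 -c "
from h import *
go(.4395,-.182,.12)"
```

```text
t 4.2 tcp [ 0.4413 -0.1834  0.0222] w 0.0287 gf 29.3 F [-0.4  0.2  5.4] q [-0.55  0.44 -0.57  0.56 -0.   -1.3 ]
tool delta [ 0.0004  0.0022 -0.0978]
yaw y 133.27938228688933
rotvec deg [-0.03  0.    0.  ]
```

Call:
{"api": "jog_arm", "payload": {"claw": [0.2,0.2,0.2,0.2,0.2,0.2,0.2,0.2], "travel": [[0,0,-0.01],[0,0,-0.02],[0,0,-0.03],[0,0,-0.03],[0,0,-0.02],[-0.02,0.011,0],[-0.03,0.0165,0],[-0.035,0.0193,0]], "rotation": [[0,0,0],[0,0,0],[0,0,0],[0,0,0],[0,0,0],[0,0,0],[0,0,0],[0,0,0]]}}

```text
time: 5.0
position: [0.4712, -0.0905, 0.1326]
tcp_rot: [0.0, -0.368, 0.93, -0.0]
contact_force: [-0.3, 0.1, -1.3]
gripper_width: 0.0289
gripper_force: 30.1
```

Call:
{"api": "jog_arm", "payload": {"claw": [0.2,0.2,0.2,0.2,0.2,0.2,0.2,0.2], "travel": [[-0.04,0.0221,0],[-0.04,0.0221,0],[-0.04,0.0221,0],[-0.04,0.0221,0],[-0.04,0.0221,0],[-0.04,0.0221,0],[-0.035,0.0193,0],[-0.02,0.011,0]], "rotation": [[0,0,0],[0,0,0],[0,0,0],[0,0,0],[0,0,0],[0,0,0],[0,0,0],[0,0,0]]}}

```text
time: 5.8
position: [0.5743, 0.233, 0.1322]
tcp_rot: [0.0, -0.37, 0.929, 0.0]
contact_force: [0.1, -0.6, -1.6]
gripper_width: 0.0292
gripper_force: 30.1
```

Call:
{"api": "jog_arm", "payload": {"claw": [0.2,0.2], "travel": [[0,0,0],[0,0,0]], "rotation": [[0,0,0],[0,0,0]]}}

```text
time: 6.0
position: [0.5736, 0.23, 0.1318]
tcp_rot: [-0.0, -0.369, 0.929, -0.0]
contact_force: [-0.3, -0.5, -1.1]
gripper_width: 0.0288
gripper_force: 30.1
```

```bash
python3 -c "
from h import *
go(.574,.2295,.08)"
```

```text
t 6.0 tcp [0.5736 0.23   0.1318] w 0.0288 gf 30.1 F [-0.3 -0.5 -1.1] q [ 0.26  0.53 -0.05  0.99 -0.   -0.49]
tool delta [ 0.     -0.0007  0.0518]
yaw y 133.33956527254205
rotvec deg [ 0.01 -0.05  0.  ]
```

Call:
{"api": "jog_arm", "payload": {"claw": [0.2,0.2,0.2,0.2,0.2,0.2,0.2], "travel": [[0,-0.0007,0.015],[0,0,0.02],[0,0,0.02],[0,0,0.015],[0,0,0.007],[0,0,0],[0,0,0]], "rotation": [[0,0,0],[0,0,0],[0,0,0],[0,0,0],[0,0,0],[0,0,0],[0,0,0]]}}

```text
time: 6.7
position: [0.5749, 0.229, 0.0555]
tcp_rot: [0.0, -0.368, 0.93, -0.0]
contact_force: [0.3, 0.3, -0.6]
gripper_width: 0.029
gripper_force: 30.1
```

Run:
```python
from h import *
go(.574,.2295,.0302)
from rig import robot
import cv2
im=robot.snapshot("side")["frame"]
t=robot.snapshot("top")["frame"]
a=cv2.resize(im[140:200,250:320],None,fx=8,fy=8,interpolation=cv2.INTER_CUBIC)
b=cv2.resize(t[145:205,175:204],None,fx=8,fy=8,interpolation=cv2.INTER_CUBIC)
cv2.imwrite("pics/w.png",np.hstack([a,b]))
```

```text
t 6.7 tcp [0.5749 0.229  0.0555] w 0.029 gf 30.1 F [ 0.3  0.3 -0.6] q [ 0.26  0.61 -0.14  0.82 -0.   -0.49]
tool delta [0.0003 0.001  0.0253]
yaw y 133.24364632911977
rotvec deg [-0.02  0.04  0.  ]
```

View pics/w.png

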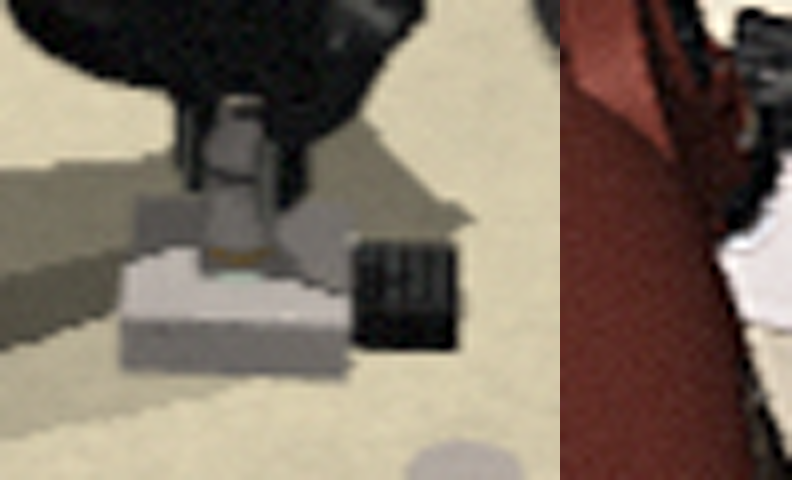

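Run:
```python
from h import *
def pr(n,P):
    c=C[n];w,x,y,z=c["attitude"];d=R.from_quat([x,y,z,w]).inv().apply(np.array(P)-c["position"]);return np.array([c["fx"]*d[0]/d[2]+c["cx"],c["fy"]*d[1]/d[2]+c["cy"]])
cr=lambda p:(p+.5-np.array([250,140]))*8-.5
for P in [(.5749,.229,.0335),(.5749,.216,.0335),(.588,.229,.0375),(.562,.229,.0375),(.5749,.229,.095),(.5745,.230,.026)]:print(P,cr(pr("side",P)))
```

```text
(0.5749, 0.229, 0.0335) [238.05628699 243.36950389]
(0.5749, 0.216, 0.0335) [244.66921775 260.8813137 ]
(0.588, 0.229, 0.0375) [270.63998728 231.66087339]
(0.562, 0.229, 0.0375) [206.26905885 238.00840424]
(0.5749, 0.229, 0.095) [240.96408562 108.97121544]
(0.5745, 0.23, 0.026) [236.22562369 258.00724303]
```

Call:
{"api": "jog_arm", "payload": {"claw": [0.2,0.2,0.2,0.2,0.2], "travel": [[-0.0004,-0.0004,0.004],[0,0,0.004],[0,0,0.004],[0,0,0],[0,0,0]], "rotation": [[0,0,0],[0,0,0],[0,0,0],[0,0,0],[0,0,0]]}}

```text
time: 7.3
position: [0.575, 0.2294, 0.0425]
tcp_rot: [-0.0, -0.369, 0.929, 0.0]
contact_force: [0.0, -0.5, -1.3]
gripper_width: 0.0288
gripper_force: 30.1
```

```bash
python3 -c "
from h import *
go(.5755,.229,.0302)"
```

```text
t 7.3 tcp [0.575  0.2294 0.0425] w 0.0288 gf 30.1 F [ 0.  -0.5 -1.3] q [ 0.26  0.62 -0.15  0.8   0.   -0.49]
tool delta [-0.0001 -0.0007  0.0123]
yaw y 133.28619353391852
rotvec deg [ 0.01 -0.02  0.  ]
```

Call:
{"api": "jog_arm", "payload": {"claw": [0.2,0.2,0.2,0.2,0.2,0.2], "travel": [[0,-0.0004,0.003],[0,0,0.003],[0,0,0.003],[0,0,0.002],[0,0,0],[0,0,0]], "rotation": [[0,0,0],[0,0,0],[0,0,0],[0,0,0],[0,0,0],[0,0,0]]}}

```text
time: 7.9
position: [0.5753, 0.2291, 0.0316]
tcp_rot: [-0.0, -0.369, 0.93, 0.0]
contact_force: [0.6, -0.2, -2.3]
gripper_width: 0.0291
gripper_force: 30.1
```

```bash
python3 -c "
from h import *
go(.5755,.229,.0302)"
```

```text
t 7.9 tcp [0.5753 0.2291 0.0316] w 0.0291 gf 30.1 F [ 0.6 -0.2 -2.3] q [ 0.26  0.63 -0.16  0.78  0.   -0.49]
tool delta [-0.     -0.0002  0.0014]
yaw y 133.28443333519587
rotvec deg [ 0.01 -0.01  0.  ]
```

Call:
{"api": "jog_arm", "payload": {"claw": [0.2,0.2,0.2,0.2], "travel": [[0,0,0.001],[0,0,0.0007],[0,0,0.0005],[0,0,0]], "rotation": [[0,0,0],[0,0,0],[0,0,0],[0,0,0]]}}

```text
time: 8.3
position: [0.5756, 0.2292, 0.0302]
tcp_rot: [0.0, -0.369, 0.93, -0.0]
contact_force: [-1.9, -0.0, 5.7]
gripper_width: 0.0291
gripper_force: 30.8
```

Call:
{"api": "jog_arm", "payload": {"claw": [0.4,0.45,0.5,0.6,0.6,0.6,0.6], "travel": [[0,0,0],[0,0,0],[0,0,0],[0,0,0],[0,0,-0.01],[0,0,-0.03],[0,0,-0.04]], "rotation": [[0,0,0],[0,0,0],[0,0,0],[0,0,0],[0,0,0],[0,0,0],[0,0,0]]}}

```text
time: 9.0
position: [0.5741, 0.2287, 0.1094]
tcp_rot: [-0.002, -0.369, 0.93, 0.0]
contact_force: [0.6, -1.0, 1.1]
gripper_width: 0.0515
gripper_force: 0.0
```

Call:
{"api": "jog_arm", "payload": {"claw": [0.6,0.6,0.6,0.6], "travel": [[0,0,-0.045],[0,0,-0.045],[0,0,0],[0,0,0]], "rotation": [[0,0,0],[0,0,0],[0,0,0],[0,0,0]]}}

```text
time: 9.4
position: [0.5762, 0.2293, 0.2013]
tcp_rot: [0.002, -0.369, 0.93, -0.0]
contact_force: [-0.2, -1.0, -1.2]
gripper_width: 0.0514
gripper_force: 0.0
```

Run:
```python
from h import *
go(.6285,-.304,.17,17.5)
```

```text
t 9.4 tcp [0.5762 0.2293 0.2013] w 0.0514 gf 0.0 F [-0.2 -1.  -1.2] q [ 0.26  0.49  0.06  1.14  0.   -0.49]
tool delta [ 0.3276 -0.4241  0.031 ]
rotvec deg [1.1000e-01 1.8000e-01 1.1578e+02]
```

Call:
{"api": "jog_arm", "payload": {"claw": [0.6,0.6,0.6,0.6,0.6,0.6,0.6,0.6], "travel": [[0,0,0],[0,0,0],[0,0,0],[0,0,0],[0,0,0],[0,0,0],[0,0,0],[0,0,0]], "rotation": [[0,0,8.3],[0,0,8.3],[0,0,8.3],[0,0,8.3],[0,0,8.3],[0,0,8.3],[0,0,8.3],[0,0,8.3]]}}

```text
time: 10.2
position: [0.5744, 0.2288, 0.1979]
tcp_rot: [-0.001, 0.203, 0.979, -0.001]
contact_force: [0.1, 0.2, -0.7]
gripper_width: 0.051
gripper_force: 0.0
```

Call:
{"api": "jog_arm", "payload": {"claw": [0.6,0.6,0.6,0.6,0.6,0.6,0.6], "travel": [[0,0,0],[0,0,0],[0,0,0],[0,0,0],[0,0,0],[0,0,0],[0,0,0]], "rotation": [[0,0,8.3],[0,0,8.3],[0,0,8.3],[0,0,8.3],[0,0,8.3],[0,0,8],[0,0,0]]}}

```text
time: 10.9
position: [0.5745, 0.2288, 0.1981]
tcp_rot: [-0.001, 0.593, 0.805, -0.001]
contact_force: [-0.7, -0.1, -0.3]
gripper_width: 0.0512
gripper_force: 0.0
```

Call:
{"api": "jog_arm", "payload": {"claw": [0.6,0.6,0.6,0.6,0.6,0.6,0.6,0.6], "travel": [[-0.02,-0.0042,0],[-0.03,-0.0063,0],[-0.04,-0.0084,0],[-0.045,-0.0095,0],[-0.045,-0.0095,0],[-0.045,-0.0095,0],[-0.045,-0.0095,0],[-0.045,-0.0095,0]], "rotation": [[0,0,0],[0,0,0],[0,0,0],[0,0,0],[0,0,0],[0,0,0],[0,0,0],[0,0,0]]}}

```text
time: 11.7
position: [0.6055, -0.0931, 0.1987]
tcp_rot: [-0.001, 0.59, 0.807, -0.0]
contact_force: [1.0, 1.4, -0.5]
gripper_width: 0.0513
gripper_force: 0.0
```

Call:
{"api": "jog_arm", "payload": {"claw": [0.6,0.6,0.6,0.6,0.6,0.6,0.6,0.6], "travel": [[-0.045,-0.0095,0],[-0.045,-0.0095,0],[-0.045,-0.0095,0],[-0.04,-0.0084,0],[-0.025,-0.0053,0],[-0.0093,-0.002,0],[0,0,0],[0,0,0]], "rotation": [[0,0,0],[0,0,0],[0,0,0],[0,0,0],[0,0,0],[0,0,0],[0,0,0],[0,0,0]]}}

```text
time: 12.5
position: [0.6263, -0.303, 0.199]
tcp_rot: [-0.001, 0.591, 0.806, 0.0]
contact_force: [-0.5, 0.7, -0.5]
gripper_width: 0.0513
gripper_force: 0.0
```

Run:
```python
from h import *
go(.6285,-.304,.066,17.5)
from rig import robot
import cv2
im=robot.snapshot("side")["frame"]
a=cv2.resize(im[140:200,250:300],None,fx=8,fy=8,interpolation=cv2.INTER_CUBIC)
b=cv2.resize(im[265:325,320:370],None,fx=8,fy=8,interpolation=cv2.INTER_CUBIC)
cv2.imwrite("pics/v.png",np.hstack([a,b]))
```

```text
t 12.5 tcp [ 0.6263 -0.303   0.199 ] w 0.0513 gf 0.0 F [-0.5  0.7 -0.5] q [-0.56  0.65  0.33  1.26  0.    0.71]
tool delta [-0.0018  0.0019  0.133 ]
rotvec deg [-0.03 -0.07  0.  ]
```

View pics/v.png

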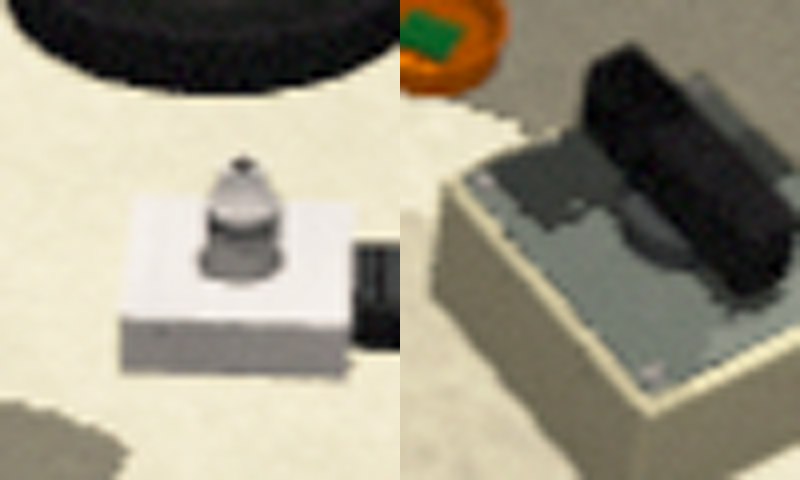

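The left crop shows the objective standing upright in the well, nose at (243,165), with the barrel sunk at (240,270). The right crop shows the bar still at off with the way clear. I'll descend onto the bar.

Call:
{"api": "jog_arm", "payload": {"claw": [0.6,0.6,0.6,0.6,0.6,0.6,0.6,0.6], "travel": [[-0.0018,0.0019,0.02],[0,0,0.03],[0,0,0.03],[0,0,0.025],[0,0,0.02],[0,0,0.008],[0,0,0],[0,0,0]], "rotation": [[0,0,0],[0,0,0],[0,0,0],[0,0,0],[0,0,0],[0,0,0],[0,0,0],[0,0,0]]}}

```text
time: 13.35
position: [0.6295, -0.3051, 0.0678]
tcp_rot: [0.001, 0.592, 0.806, 0.0]
contact_force: [0.5, 0.2, 0.6]
gripper_width: 0.0512
gripper_force: 0.0
```

Call:
{"api": "jog_arm", "payload": {"claw": [0.3,0.1,0.1,0.1,0.1,0.1], "travel": [[0,0,0],[0,0,0],[0,0,0],[0,0,0],[0,0,0],[0,0,0]], "rotation": [[0,0,0],[0,0,0],[0,0,0],[0,0,0],[0,0,0],[0,0,0]], "newtons": 25}}

```text
time: 13.95
position: [0.6302, -0.3056, 0.0678]
tcp_rot: [0.001, 0.592, 0.806, 0.001]
contact_force: [3.2, 2.7, 7.0]
gripper_width: 0.0171
gripper_force: 30.0
```

Run:
```python
from h import *
go(.6285,-.304,.066,17.5)
from rig import robot
print(robot.observe()["moment"])
```

```text
t 13.95 tcp [ 0.6302 -0.3056  0.0678] w 0.0171 gf 30.0 F [3.2 2.7 7. ] q [-0.56  0.73  0.14  0.98  0.    0.71]
tool delta [ 0.0021 -0.0011  0.0018]
rotvec deg [ 0.15  0.09 -0.09]
[ 0.42088114 -0.64178575  0.16909737]
```

Call:
{"api": "jog_arm", "payload": {"claw": [0.1,0.1,0.1,0.1], "travel": [[0,0,0],[0,0,0],[0,0,0],[0,0,0]], "rotation": [[0,0,6],[0,0,6],[0,0,6],[0,0,6]], "newtons": 35}}

```text
time: 14.35
position: [0.6281, -0.3058, 0.0678]
tcp_rot: [0.0, 0.748, 0.663, -0.001]
contact_force: [-6.2, 1.4, 12.0]
gripper_width: 0.017
gripper_force: 36.2
```

Call:
{"api": "jog_arm", "payload": {"claw": [0.1,0.1,0.1,0.1,0.1,0.1], "travel": [[0,0,0],[0,0,0],[0,0,0],[0,0,0],[0,0,0],[0,0,0]], "rotation": [[0,0,6],[0,0,6],[0,0,6],[0,0,6],[0,0,6],[0,0,0]]}}

```text
time: 14.95
position: [0.6257, -0.3048, 0.0678]
tcp_rot: [-0.002, 0.894, 0.447, -0.002]
contact_force: [-14.7, 4.4, 19.0]
gripper_width: 0.017
gripper_force: 36.9
```

Run:
```python
from h import *
go(.6295,-.305,.068,-72.5)
from rig import robot
print(robot.observe()["moment"])
```

```text
t 14.95 tcp [ 0.6257 -0.3048  0.0678] w 0.017 gf 36.9 F [-14.7   4.4  19. ] q [-0.56  0.73  0.14  0.98 -0.    1.66]
tool delta [ 0.0022  0.0032 -0.0003]
rotvec deg [-0.22  0.23 35.64]
[ 1.05380771  3.33145331 -0.04062615]
```

Call:
{"api": "jog_arm", "payload": {"claw": [0.1,0.1,0.1,0.1], "travel": [[-0.001,-0.0015,-0.001],[-0.001,-0.0015,-0.001],[0,0,0],[0,0,0]], "rotation": [[0,0,5],[0,0,5],[0,0,5],[0,0,0]]}}

```text
time: 15.35
position: [0.6245, -0.3039, 0.068]
tcp_rot: [-0.001, 0.945, 0.328, -0.0]
contact_force: [-0.6, 4.4, -1.0]
gripper_width: 0.0172
gripper_force: 35.9
```

Run:
```python
from h import *
go(.626,-.305,.068,-72.5)
```

```text
t 15.35 tcp [ 0.6245 -0.3039  0.068 ] w 0.0172 gf 35.9 F [-0.6  4.4 -1. ] q [-0.56  0.73  0.13  0.98  0.    1.91]
tool delta [ 0.0005  0.0018 -0.0001]
rotvec deg [-1.600e-01  2.000e-02  2.079e+01]
```

Forces have relaxed. I'll finish the turn to just before the stop.

Call:
{"api": "jog_arm", "payload": {"claw": [0.1,0.1,0.1,0.1,0.1,0.1], "travel": [[0,0,0],[0,0,0],[0,0,0],[0,0,0],[0,0,0],[0,0,0]], "rotation": [[0,0,5],[0,0,5],[0,0,5],[0,0,3],[0,0,0],[0,0,0]]}}

```text
time: 15.95
position: [0.6237, -0.3026, 0.0679]
tcp_rot: [-0.002, 0.984, 0.178, -0.001]
contact_force: [-4.2, 10.5, 3.2]
gripper_width: 0.017
gripper_force: 36.4
```

Call:
{"api": "jog_arm", "payload": {"claw": [0.3,0.4,0.5,0.6,0.6,0.6,0.6,0.6], "travel": [[0,0,0],[0,0,0],[0,0,0],[0,0,0],[0,0,0],[0,0,-0.02],[0,0,-0.04],[0,0,-0.04]], "rotation": [[0,0,0],[0,0,0],[0,0,0],[0,0,0],[0,0,0],[0,0,0],[0,0,0],[0,0,0]]}}

```text
time: 16.75
position: [0.6247, -0.3049, 0.1691]
tcp_rot: [-0.0, 0.984, 0.177, -0.001]
contact_force: [1.0, -0.3, -0.7]
gripper_width: 0.0514
gripper_force: 0.0
```

Call:
{"api": "jog_arm", "payload": {"claw": [0.6,0.6,0.6,0.6,0.6], "travel": [[0,0,-0.04],[0,0,-0.04],[0,0,0],[0,0,0],[0,0,0]], "rotation": [[0,0,0],[0,0,0],[0,0,0],[0,0,0],[0,0,0]]}}

```text
time: 17.25
position: [0.6248, -0.3049, 0.2473]
tcp_rot: [-0.001, 0.984, 0.177, -0.001]
contact_force: [0.1, 0.0, -0.7]
gripper_width: 0.0511
gripper_force: 0.0
```

Run:
```python
from h import *
from rig import robot
import cv2
im=robot.snapshot("side")["frame"]
cv2.imwrite("pics/end.png",cv2.resize(im[145:345,185:450],None,fx=3,fy=3,interpolation=cv2.INTER_CUBIC))
```

```text
(no output)
```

View pics/end.png

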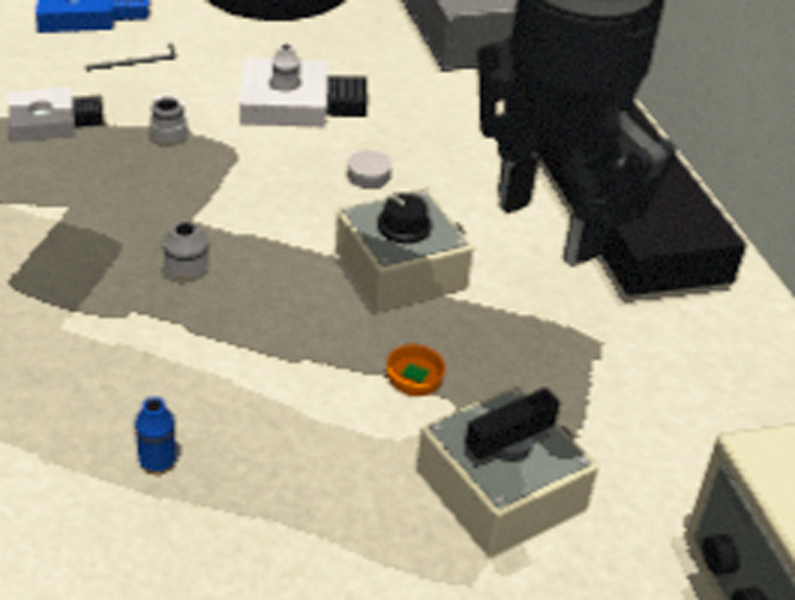

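The bar at (513,425) now lies fore-aft, turned 90°, so the isolator is on. The objective stands in the well at (286,65), everything else is unmoved, and the gripper is clear. I'll hand in now.

```bash
python3 -c "
from rig import robot
print(robot.hand_in())"
```

```text
the job is handed in; nothing more can be done
None
```

The slim objective is upright and fully down in the large stand's well, released; the isolator was then turned clockwise to on, nothing else in the final picture looked moved, and the job was handed in at about 17 s of the 54 s allowed (the hand-in gave no verdict).

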